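Tip the blue coaster out of its block and rack it

TASK

Clear away the blue coaster: first tip it up in its recess in the wooden block (its far half lies over a hollow, so pressing there brings the near edge up and it stays tipped), then lift it out by the raised edge and stand it on edge in the empty, green-lined groove of the coaster rack. Lower it in rather than dropping it, let go, and leave the other coasters, the cup, the pitcher, the tamper, the bean jar and the portafilter where they are.

Things in the scene. Friction and masses are not known exactly. Their poses are not given: they have to be found in the camera images.
- coaster: blue coaster, a disc 90 mm across, 10 mm thick, about 150 g; origin at its very centre, z along the disc's axis. It starts flat in the block's recess, 2 mm proud. Its far half pressed down about 25 mm, it tips 55 to 65 degrees over the shelf edge and stays so when let go, its near edge (towards the block's -x) some 30 mm above the block's top with free room under it.
- block: light wooden block, fixed, 136 mm (its x) by 130 mm (its y) by 56 mm high, origin at the centre of its underside, z up; its x axis points away from the robot, give or take its yaw. A round recess 97 mm across is centred in its top. Under the near half (from its -x side to 4 mm past the centre) the recess has a shelf 8 mm below the top, on which the coaster lies; under the far half (+x) it is hollow, 51 mm deep below the top.
- recess (a point): point on the shelf level at the centre of the block's recess, 48 mm above the table, axes as the block's
- hollow (a point): point at the level of the block's top (56 mm above the table), over the hollow, 26 mm from the recess centre along the block's +x: where to press on the coaster
- rack: coaster rack, a fixed white-painted wooden block 185 mm (its x) by 100 mm (its y) by 50 mm high, origin at the centre of its underside. Three grooves run along its y, 56 mm apart at x = -56, 0 and 56 mm; each is 13 mm wide, its floor 8 mm above the table, and flares to 29 mm wide over the top 14 mm. Low stops in the groove ends keep a disc from rolling out. A 90 mm coaster standing in a groove has its centre 53 mm and its top 98 mm above the table.
- bay: the empty groove, lined with green; origin at the middle of its floor, 8 mm above the table, x axis across the groove, y axis along it. Which of the three grooves it is varies.
- coaster_red: terracotta coaster, same size as the blue, standing on edge in another groove; origin at its centre
- coaster_yellow: yellow coaster, same size, standing on edge in another groove; origin at its centre
- cup: black cup, 80 mm across, 75 mm high, on the wire cup rack at the far side; origin under its foot, 70 mm above the table
- pitcher: steel milk pitcher, 90 mm across, 110 mm high; origin under its foot
- tamper: tamper with black handle and steel foot, 58 mm across, 90 mm high, standing; origin under its foot
- beans: amber jar of beans, 90 mm across, 160 mm high; origin under its foot
- portafilter: steel portafilter with black handle, 220 mm long, 40 mm high, lying; origin under its bowl

How it is judged:
By the outcome, as a careful person would: the job done as asked, in the order asked, and still so for the second after the job is handed in, with the robot touching nothing.
It also fails if it takes over 64 s, if anything falls off the work surface, if the arm or the gripper's body presses on something with over 40 N, if the wrist force passes 120 N, or if a joint passes its speed limit or range.

ROBOT

A 6-joint arm with a two-finger parallel gripper is mounted at the origin on the work surface. World frame = base frame: x ahead of the robot, y to its left, z up, the work surface at z = 0. Lengths are in mm, angles in rad, forces in N, time in s.
With the tool pointing down it reaches from about 350 to 925 mm from the base axis. Payload 6.4 kg.
Tool frame: the origin (TCP) lies at the very end of the fingers, on their centre line; the grasp point (between the pads) lies 19 mm behind it; z points along the fingers, y is the line along which they close (so a half turn about z gives the same grasp; the last joint's range is limited). The gripper opens to 85 mm and grips with 20 to 120 N. Pads are 22 mm wide; open, the fingers measure 114 mm over their backs; the gripper's body (76 mm by 85 mm) begins 54 mm behind the grasp point. The pads swing forward as they close: fully open they stand 13 mm farther back than shut.
Start: joints at [-1.281, 0.245, 1.558, -0, 1.339, -0.174], TCP at [290.784, -581.342, 231.29] pointing down, gripper open.
Joint ranges: [-3.13, 3.13], [-1.02, 2.26], [0.13, 2.54], [-0.95, 4.09], [0.21, 2.88], [-2.74, 2.74]. Speed limits (rad/s): [2.57, 2.57, 3.14, 3.14, 3.14, 3.14].

INTERFACE

Orientations are given as a unit quaternion [x, y, z, w].
In Python, from workcell import * gives the robot as it stands.
- The arm moves only by the tool drive_tool, never from a script. Its argument "rows" is a list of rows, each an object with "xyz": the shift along the tool's x, y, z in units of 30 mm (1.0 is 30 mm), a list of three; "twist": the turn about the tool's z in units of 5 degrees (1.0 is 5 degrees). A call has 1 to 8 rows; each row is the pose to reach, as a shift and turn from the pose commanded when the call began, along the tool's axes at that moment; what a row does not reach only later rows make up. A row lasts 1/8 s, in which the tool goes at most 62.5 mm and 10.7 degrees, less where a joint would pass 70% of its speed; a pose out of reach is approached as far as the arm can. A call with a gripper value outside its range is refused whole. "gripper" is the closure, from 0 (fully open) to 1 (shut), set as the call begins (left out, the last holds). The fingers move at their own pace and stop on an object; "grip_force" is the grip in N (left out, the last holds). Time passes only in rows, so rows that repeat a pose let the fingers close. It gives the time, the measured TCP pose, the force, the opening and the grip force at its end, in the units of the state.
- state(): the state, without advancing time (a new reading comes with each control period).
- grab_frame(name): name is "scene" or "top" or "wrist"; returns a dict with "img" (480x640x3 uint8, red, green, blue), "intrinsics" (3x3 intrinsics, pixels), "distortion" ([k1, k2, p1, p2, k3] as OpenCV has them; the pictures are not rectified), "rvec" (rotation vector, rad) and "tvec" (3), from world to camera coordinates, as OpenCV has them. Camera axes: x right, y down, z forward; pixel columns grow to the right and rows downward; lengths in mm; the calibration is good to about 2 mm. A picture is of the moment at which its call begins. There is no depth.
- finish_job(): hands the job in; it is judged then, once.
The state is a dict: "clock": time; "joint_positions": joint angles; "joint_vel": joint speeds; "joint_torque": joint torques, N m; "ee_pos": TCP position; "orientation": TCP orientation; "wrist_force": force on the tool from outside, world axes, zero at the start; "ft_torque": the same for the moment, N m; "width": finger opening in mm; "finger_force": force on a finger pad.
Only numpy, scipy, OpenCV 4.12 (cv2) and the standard library are available. Lean on these libraries where they do the work, as an engineer would, in place of code of your own. Each camera call takes 0.05 s, during which the arm holds its last target. There are 200 camera calls.

## Working session

There is one attempt and no reset: what is moved stays moved. The work goes in short steps, Python scripts to look and compute and a tool call to move; the robot and the scene stay as the last step left them, time stands still between calls to the robot, and variables do not carry over. Pictures are saved under pics/ and viewed, at most 10 in all, crops included, and the job is handed in when it is done.

Besides the shell and the picture viewer there is one more tool, called by a JSON object that holds its "op" and its "data", one argument or row to a line. drive_tool: Moves the arm, as the interface text tells. Its arguments: {"type":"object","properties":{"rows":{"type":"array"},"gripper":{"type":"number"},"grip_force":{"type":"number"}},"required":["rows"]}

```bash
mkdir -p pics; ls; cat > h.py <<'E'
from workcell import *
import numpy as np, cv2
from scipy.spatial.transform import Rotation as R
def cam(f):
    return np.array(f["intrinsics"],float),np.array(f["distortion"],float),np.array(f["rvec"],float),np.array(f["tvec"],float)
def ray(f,px):
    K,D,rv,tv=cam(f);px=np.asarray(px,float).reshape(-1,1,2)
    u=cv2.undistortPoints(px,K,D).reshape(-1,2);Rm=cv2.Rodrigues(rv)[0]
    d=np.c_[u,np.ones(len(u))]@Rm; return -Rm.T@tv.ravel(),d
def plane(f,px,z):
    c,d=ray(f,px); return c+d*((z-c[2])/d[:,2])[:,None]
def proj(f,P):
    K,D,rv,tv=cam(f);return cv2.projectPoints(np.asarray(P,float).reshape(-1,1,3),rv,tv,K,D)[0].reshape(-1,2)
def save(f,n): cv2.imwrite(f"pics/{n}.png",cv2.cvtColor(f["img"],cv2.COLOR_RGB2BGR))
E
python3 - <<'E'
from h import *
import pickle
for n in("scene","top"):
    f=grab_frame(n);save(f,n+"0");pickle.dump(f,open(n+"0.pkl","wb"));c,_=ray(f,[[320,240]]);print(n,c,plane(f,[[320,240]],0))
s=state();print(s)
E
```

```text
pics
scene [1119.63556056  780.9760253   949.83128655] [[ 5.93599548e+02 -7.15498053e+01 -1.13686838e-13]]
top [ 363.34084178    2.73797939 1296.18833206] [[654.75690658 -21.82060056   0.        ]]
{'clock': 0.1, 'joint_positions': array([-1.28111136e+00,  2.45766726e-01,  1.55887352e+00,  1.46133930e-06,
        1.33869522e+00, -1.74095015e-01]), 'joint_vel': array([ 0.00047857, -0.00285651, -0.00203083, -0.00122042,  0.00161611,
       -0.00154532]), 'joint_torque': array([-1.81514140e-03, -4.30670321e+01, -3.27128828e+01, -3.25144883e-04,
        2.85360060e-03, -5.45087943e-06]), 'ee_pos': array([ 290.63168968, -580.85646609,  230.28612193]), 'orientation': array([ 9.73233450e-01,  2.29817085e-01, -4.96249369e-05, -8.69989070e-04]), 'wrist_force': array([ 0.63088735, -0.15141189,  0.63023566]), 'ft_torque': array([-0.02176164,  0.0601878 ,  0.01008163]), 'finger_force': 0.0, 'width': 85.3864184902223}
```

View pics/scene0.png

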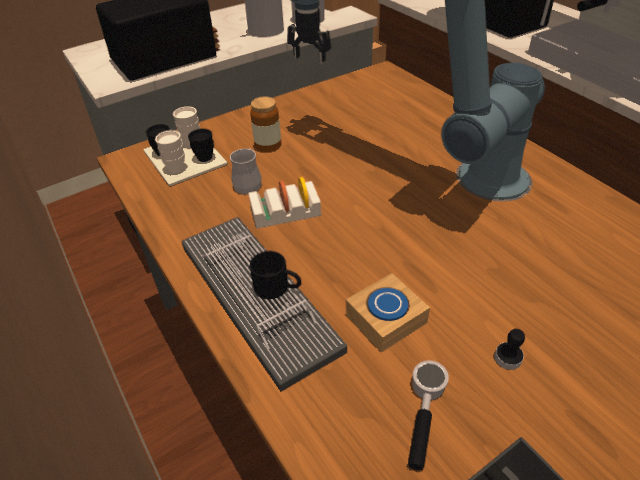

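View pics/top0.png

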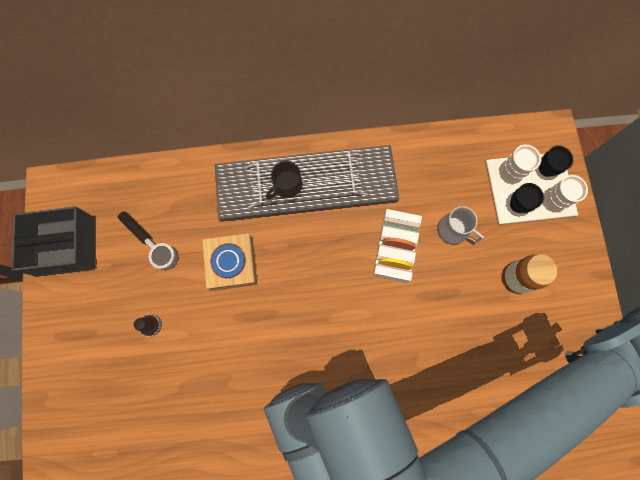

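The scene view shows the blue coaster in its block at (388,303) and the rack at (285,200), with the green groove at its left (far) end. In the top view the coaster is at (228,261), the block spans about (203..256, 235..290), the rack is at (398,245) with green at (402,225), and red and yellow stand at (398,243) and (395,263).

```bash
python3 - <<'E'
from h import *
import pickle
F={n:pickle.load(open(n+"0.pkl","rb")) for n in("scene","top")}
def cent(m):
    n,l,s,c=cv2.connectedComponentsWithStats(m.astype(np.uint8));i=1+np.argmax(s[1:,4]);return l==i,c[i],s[i]
f=F["top"]; im=f["img"]; hsv=cv2.cvtColor(im,cv2.COLOR_RGB2HSV)
for y,x in[(240,210),(285,245),(261,212),(215,405),(234,398),(253,396),(274,393),(300,230),(200,420),(225,402)]:print((x,y),im[y,x],hsv[y,x])
for n in F:
    h=cv2.cvtColor(F[n]["img"],cv2.COLOR_RGB2HSV)
    m,c,s=cent((h[...,0]>98)&(h[...,0]<125)&(h[...,1]>120)&(h[...,2]>50))
    ct=max(cv2.findContours(m.astype(np.uint8),0,1)[0],key=cv2.contourArea)
    e=plane(F[n],ct.reshape(-1,2),58);(cc,r)=cv2.minEnclosingCircle(e[:,:2].astype(np.float32));print(n,"coaster",c,s,"circle",cc,r)
    m,c,s=cent((h[...,0]>60)&(h[...,0]<95)&(h[...,1]>50)&(h[...,2]>50));print(n,"green",c,s,plane(F[n],[c],50),plane(F[n],[c],30))
E
```

```text
(210, 240) [233 178 113] [ 16 131 233]
(245, 285) [120  89  57] [ 15 134 120]
(212, 261) [ 76 116 164] [106 137 164]
(405, 215) [253 246 230] [ 21  23 253]
(398, 234) [253 245 228] [ 20  25 253]
(396, 253) [253 247 231] [ 22  22 253]
(393, 274) [253 247 231] [ 22  22 253]
(230, 300) [199 127  70] [ 13 165 199]
(420, 200) [197 125  71] [ 13 163 197]
(402, 225) [147 128 115] [ 12  56 147]
scene coaster [387.82413088 305.52147239] [369 289  39  31 489] circle (615.7239379882812, 238.93624877929688) 45.380516052246094
scene green [266.25806452 212.58064516] [264 206   6  13  31] [[ 680.61220409 -200.47377061   50.        ]] [[ 670.85430029 -222.28785533   30.        ]]
top coaster [227.71815718 261.00271003] [212 245  32  32 369] circle (613.4466552734375, 234.92291259765625) 43.65837478637695
top green [390.45454545 224.81818182] [384 222  17   6  22] [[ 664.19645102 -219.33332036   50.        ]] [[ 669.02486422 -222.89732901   30.        ]]
```

```bash
python3 - <<'E'
import cv2,numpy as np
a=cv2.imread("pics/top0.png");s=cv2.imread("pics/scene0.png")
A=cv2.resize(a[225:300,195:265],(400,420),interpolation=cv2.INTER_CUBIC);B=cv2.resize(a[200:290,365:435],(400,514),interpolation=cv2.INTER_CUBIC)
o=np.zeros((514,800,3),np.uint8);o[:420,:400]=A;o[:,400:]=B;cv2.imwrite("pics/crop0.png",o)
E
```

```text
(no output)
```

View pics/crop0.png

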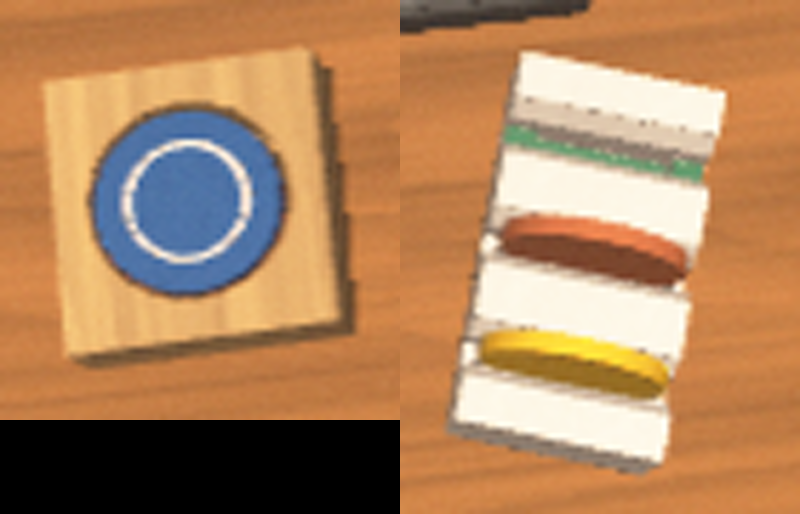

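The crop shows the block's top corners at about (43,85), (308,48), (343,320), (70,352), and the rack's at (522,52), (726,92), (664,458), (455,420). The groove with green lies one groove beyond red.

```bash
python3 - <<'E'
from h import *
import pickle
f=pickle.load(open("top0.pkl","rb"))
b=np.array([(43,85),(308,48),(343,320),(70,352)],float)/[400/70,5.6]+[195,225]-.5
P=plane(f,b,56);print(P.round(1),P.mean(0),[np.linalg.norm(P[i]-P[i-1]).round(1) for i in range(4)])
d=P[0]+P[1]-P[2]-P[3];print("block yaw",np.degrees(np.arctan2(d[1],d[0])))
d=P[0]+P[3]-P[2]-P[1];print("block yaw2",np.degrees(np.arctan2(d[1],d[0]))-90)
r=(np.array([(522,52),(726,92),(664,458),(455,420)],float)-[400,0])/(400/70)+[365,200]-.5
P=plane(f,r,50);print(P.round(1),P.mean(0),[np.linalg.norm(P[i]-P[i-1]).round(1) for i in range(4)])
d=P[0]+P[1]-P[2]-P[3];a=np.arctan2(d[1],d[0]);print("rack yaw",np.degrees(a),"bay",P.mean(0)[:2]+56*np.array([np.cos(a),np.sin(a)]))
E
```

```text
[[679.8 301.3  56. ]
 [683.9 172.5  56. ]
 [548.2 166.7  56. ]
 [547.1 296.2  56. ]] [614.74730814 234.17873937  56.        ] [np.float64(132.9), np.float64(128.8), np.float64(135.8), np.float64(129.5)]
block yaw 2.322202300520704
block yaw2 1.1498389442209742
[[ 711.9 -213.4   50. ]
 [ 680.6 -309.4   50. ]
 [ 506.8 -251.7   50. ]
 [ 536.1 -156.    50. ]] [ 608.85723489 -232.60865809   50.        ] [np.float64(184.9), np.float64(101.0), np.float64(183.1), np.float64(100.1)]
rack yaw -18.225885113020986 bay [ 662.04776237 -250.12344576]
```

```bash
cat >> h.py <<'E'
def go(x,y,z,psi):
    s=state();p=s["ee_pos"];r=R.from_quat(s["orientation"]);m=r.as_matrix()
    now=np.degrees(np.arctan2(m[1,0],m[0,0]))
    print("t",round(s["clock"],2),"pos",p.round(1),"psi",now.round(1),"tilt",m[:,2].round(3),"F",s["wrist_force"].round(1),"w",round(s["width"],1),"ff",round(float(s["finger_force"]),1))
    print("  shift",(m.T@(np.array([x,y,z])-p)/30).round(2),"twist",round(-(psi-now)/5,2))
E
python3 -c "
from h import *
go(640.5,235.5,150,1.8);print(state()['clock'])"
```

```text
t 0.1 pos [ 290.6 -580.9  230.3] psi 26.6 tilt [-0.     0.002 -1.   ] F [ 0.6 -0.2  0.6] w 85.4 ff 0.0
  shift [ 22.6  -19.12   2.72] twist 4.95
0.1
```

{"op": "drive_tool", "data": {
  "rows": [
    {"xyz": [0.7,-0.6,0],"twist": 0},
    {"xyz": [2,-1.7,0],"twist": 0.5},
    {"xyz": [3.5,-3,0],"twist": 1.5},
    {"xyz": [5,-4.2,0],"twist": 2.5},
    {"xyz": [6.5,-5.5,0],"twist": 3.5},
    {"xyz": [8,-6.8,0],"twist": 4.5},
    {"xyz": [9.5,-8,0],"twist": 4.95},
    {"xyz": [11,-9.3,0],"twist": 4.95}
  ],
  "gripper": 1
}}

```text
clock: 1.1
ee_pos: [461.4, -182.3, 231.1]
orientation: [1.0, 0.016, 0.0, -0.0]
wrist_force: [1.0, -0.8, -0.1]
width: 0.2
finger_force: 0.0
```

```bash
python3 -c "
from h import *
go(640.5,235.5,150,1.8)"
```

```text
t 1.1 pos [ 461.4 -182.3  231.1] psi 1.8 tilt [ 0.  0. -1.] F [ 1.  -0.8 -0.1] w 0.2 ff 0.0
  shift [  6.4  -13.73   2.7 ] twist -0.0
```

{"op": "drive_tool", "data": {
  "rows": [
    {"xyz": [0.7,-1.5,0],"twist": 0},
    {"xyz": [1.5,-3.3,0],"twist": 0},
    {"xyz": [2.4,-5.1,0],"twist": 0},
    {"xyz": [3.3,-7,0],"twist": 0},
    {"xyz": [4.1,-8.8,0],"twist": 0},
    {"xyz": [4.9,-10.6,0.5],"twist": 0},
    {"xyz": [5.7,-12.2,1.2],"twist": 0},
    {"xyz": [6.2,-13.2,1.6],"twist": 0}
  ]
}}

```text
clock: 2.1
ee_pos: [634.0, 219.9, 181.2]
orientation: [1.0, 0.017, -0.001, 0.0]
wrist_force: [-0.2, -1.3, 0.6]
width: -0.7
finger_force: 0.0
```

{"op": "drive_tool", "data": {
  "rows": [
    {"xyz": [0,0,0],"twist": 0},
    {"xyz": [0,0,0],"twist": 0}
  ]
}}

```text
clock: 2.35
ee_pos: [634.2, 217.1, 183.1]
orientation: [1.0, 0.016, -0.0, 0.0]
wrist_force: [0.5, -0.1, 0.9]
width: 0.2
finger_force: 0.0
```

```bash
python3 -c "
from h import *
import pickle
go(640.5,235.5,62,1.8)
f=grab_frame('wrist');save(f,'w1');pickle.dump(f,open('w1.pkl','wb'))
print(ray(f,[[320,240]]))"
```

```text
t 2.35 pos [634.2 217.1 183.1] psi 1.8 tilt [-0.001 -0.    -1.   ] F [ 0.5 -0.1  0.9] w 0.2 ff 0.0
  shift [ 0.23 -0.61  4.04] twist 0.0
(array([718.16693276, 220.87981794, 326.31148107]), array([[-0.32275838, -0.00577817, -0.94649191]]))
```

View pics/w1.png

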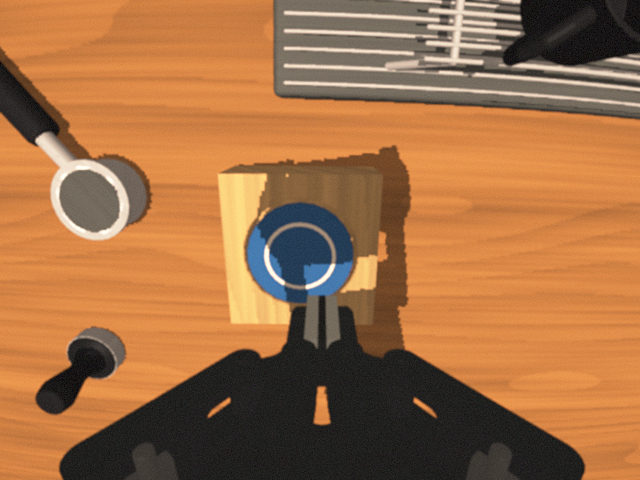

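The wrist view shows the coaster at about (300,252), with block top corners at (219,174), (383,174), (231,324) and about (374,324). I check the centre here before pressing.

```bash
python3 - <<'E'
from h import *
import pickle
f=pickle.load(open("w1.pkl","rb"));h=cv2.cvtColor(f["img"],cv2.COLOR_RGB2HSV)
m=((h[...,0]>98)&(h[...,0]<125)&(h[...,1]>100)&(h[...,2]>30)).astype(np.uint8);m[300:]=0
P=plane(f,np.argwhere(m)[:,::-1],58)
ct=max(cv2.findContours(m,0,1)[0],key=cv2.contourArea)
e=plane(f,ct.reshape(-1,2),58);print(cv2.minEnclosingCircle(e[:,:2].astype(np.float32)),e.min(0),e.max(0))
C=plane(f,[(219,174),(383,174),(374,324),(231,324)],56);print(C.round(1),C.mean(0))
E
```

```text
((612.51513671875, 235.7834930419922), 44.82591247558594) [570.50939305 192.17227674  58.        ] [656.7875348  279.90056692  58.        ]
[[678.6 300.6  56. ]
 [682.4 171.3  56. ]
 [546.  167.2  56. ]
 [541.6 298.9  56. ]] [612.14835779 234.49168583  56.        ]
```

{"op": "drive_tool", "data": {
  "rows": [
    {"xyz": [0.1,-0.3,0.5],"twist": 0},
    {"xyz": [0.2,-0.6,1.5],"twist": 0},
    {"xyz": [0.2,-0.62,2.5],"twist": 0},
    {"xyz": [0.2,-0.62,3.3],"twist": 0},
    {"xyz": [0.2,-0.62,3.8],"twist": 0},
    {"xyz": [0.2,-0.62,3.8],"twist": 0}
  ]
}}

```text
clock: 3.15
ee_pos: [638.9, 235.9, 67.8]
orientation: [1.0, 0.016, -0.001, 0.0]
wrist_force: [-0.9, -0.1, -0.6]
width: 0.1
finger_force: 0.0
```

```bash
python3 -c "
from h import *
go(640,235.8,30,1.8)"
```

```text
t 3.15 pos [638.9 235.9  67.8] psi 1.8 tilt [-0.003 -0.    -1.   ] F [-0.9 -0.1 -0.6] w 0.1 ff 0.0
  shift [0.04 0.01 1.26] twist -0.0
```

Press slowly.

{"op": "drive_tool", "data": {
  "rows": [
    {"xyz": [0.04,0,0.2],"twist": 0},
    {"xyz": [0.04,0,0.4],"twist": 0},
    {"xyz": [0.04,0,0.55],"twist": 0},
    {"xyz": [0.04,0,0.7],"twist": 0},
    {"xyz": [0.04,0,0.85],"twist": 0},
    {"xyz": [0.04,0,1.0],"twist": 0},
    {"xyz": [0.04,0,1.1],"twist": 0},
    {"xyz": [0.04,0,1.15],"twist": 0}
  ]
}}

```text
clock: 4.15
ee_pos: [643.5, 236.6, 37.0]
orientation: [1.0, 0.016, 0.003, -0.0]
wrist_force: [2.4, 0.3, 7.7]
width: 0.2
finger_force: 3.0
```

```bash
python3 -c "
from h import *
import pickle
go(640,235.8,30,1.8)
a=grab_frame('wrist');save(a,'w2');f=grab_frame('scene');save(f,'s2')
import cv2,numpy as np
A=cv2.imread('pics/w2.png')[130:350,150:450];B=cv2.resize(cv2.imread('pics/s2.png')[255:355,330:450],(384,320),interpolation=cv2.INTER_CUBIC)
o=np.zeros((320,690,3),np.uint8);o[:220,:300]=A;o[:,300:684]=B;cv2.imwrite('pics/c2.png',o)
"
```

```text
t 4.15 pos [643.5 236.6  37. ] psi 1.8 tilt [ 0.006  0.001 -1.   ] F [2.4 0.3 7.7] w 0.2 ff 3.0
  shift [-0.12  0.02  0.23] twist 0.0
```

View pics/c2.png

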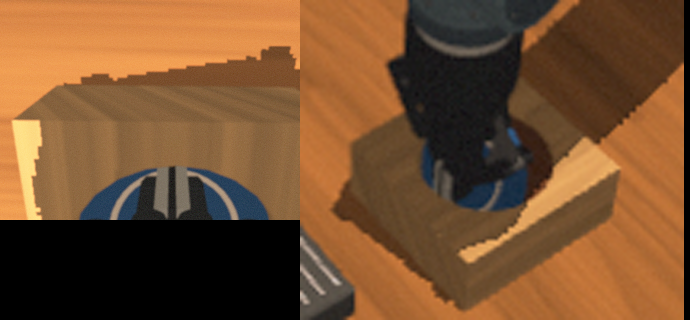

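The crop shows the coaster tipping, with its far half down in the hollow. I press a little deeper, then lift off.

{"op": "drive_tool", "data": {
  "rows": [
    {"xyz": [0,0,0.1],"twist": 0},
    {"xyz": [0,0,0.2],"twist": 0},
    {"xyz": [0,0,0.3],"twist": 0},
    {"xyz": [0,0,0.4],"twist": 0},
    {"xyz": [0,0,0.4],"twist": 0}
  ]
}}

```text
clock: 4.88
ee_pos: [647.7, 237.1, 28.7]
orientation: [1.0, 0.016, 0.008, -0.001]
wrist_force: [7.1, 0.8, 13.1]
width: -0.1
finger_force: 6.3
```

{"op": "drive_tool", "data": {
  "rows": [
    {"xyz": [0,0,-0.3],"twist": 0},
    {"xyz": [0,0,-0.8],"twist": 0},
    {"xyz": [0,0,-1.6],"twist": 0},
    {"xyz": [0,0,-2.8],"twist": 0},
    {"xyz": [0,0,-4],"twist": 0},
    {"xyz": [0,0,-5],"twist": 0},
    {"xyz": [0,0,-5.5],"twist": 0},
    {"xyz": [0,0,-5.5],"twist": 0}
  ]
}}

```text
clock: 5.88
ee_pos: [641.3, 236.5, 189.1]
orientation: [1.0, 0.016, 0.001, -0.0]
wrist_force: [-0.6, 0.2, -1.0]
width: -0.1
finger_force: 0.0
```

```bash
python3 -c "
from h import *
import pickle
go(613,235,150,91.8)
f=grab_frame('wrist');save(f,'w3');pickle.dump(f,open('w3.pkl','wb'))
g=grab_frame('scene');save(g,'s3');pickle.dump(g,open('s3.pkl','wb'))
A=cv2.imread('pics/w3.png')[130:370,180:430];B=cv2.resize(cv2.imread('pics/s3.png')[255:355,330:450],(384,320),interpolation=cv2.INTER_CUBIC)
o=np.zeros((480,790,3),np.uint8);o[:384,:400]=cv2.resize(A,(400,384));o[:320,400:784]=B;cv2.imwrite('pics/c3.png',o)
"
```

```text
t 5.88 pos [641.3 236.5 189.1] psi 1.8 tilt [ 0.002  0.    -1.   ] F [-0.6  0.2 -1. ] w -0.1 ff 0.0
  shift [-0.95  0.02  1.3 ] twist -17.99
```

View pics/c3.png

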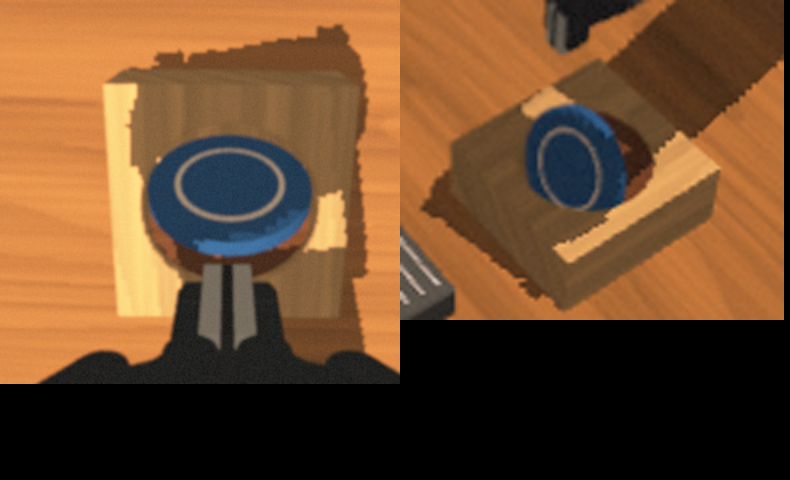

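The coaster is tipped and stays so: the ring centre is at wrist (324,245) and scene (383,308), the near edge is up at wrist (324,283), and there is free room under it.

```bash
python3 - <<'E'
from h import *
import pickle
f=pickle.load(open("w3.pkl","rb"));g=pickle.load(open("s3.pkl","rb"))
def ringc(f,box,up):
    h=cv2.cvtColor(f["img"],cv2.COLOR_RGB2HSV);x0,y0,x1,y1=box
    blue=((h[...,0]>98)&(h[...,0]<125)&(h[...,1]>90)&(h[...,2]>30)).astype(np.uint8)
    b=np.zeros_like(blue);b[y0:y1,x0:x1]=blue[y0:y1,x0:x1]
    ct,hi=cv2.findContours(b,cv2.RETR_CCOMP,cv2.CHAIN_APPROX_NONE)
    o=max(ct,key=cv2.contourArea)
    r=np.array([c for c,hh in zip(ct,hi[0]) if hh[3]>=0 and 20<len(c)] ,dtype=object)
    for c in r:print("ring",cv2.fitEllipse(np.array(c,dtype=np.int32)))
    print("blue bbox",cv2.boundingRect(o),"ellipse",cv2.fitEllipse(o));return o.reshape(-1,2)
o=ringc(f,(250,200,400,300),0);p=ringc(g,(355,280,410,325),0)
def tri(a,b):
    c1,d1=ray(f,[a]);c2,d2=ray(g,[b]);A=np.c_[d1[0],-d2[0]];t=np.linalg.lstsq(A,c2-c1,rcond=None)[0]
    q1=c1+d1[0]*t[0];q2=c2+d2[0]*t[1];return (q1+q2)/2,np.linalg.norm(q1-q2)
print("ring centre",tri((323.75,245),(383.4,307.8)))
yb=o[:,1].max();px=[o[o[:,1]==yb][:,0].mean(),yb];c,d=ray(f,[px]);t=(235-c[1])/d[0,1]
print("low px",px)
for z in(85,88,92,96):print(z,plane(f,[px],z).round(1))
# predicted points for tilt th, centre 612.8,235, pivot at +4
for th in(55,60,65):
    t=np.radians(th);u=np.array([-np.cos(t),np.sin(t)]);n=np.array([np.sin(t),np.cos(t)])
    for s in(-4,0,4):  # centre offset along u from pivot
        piv=np.array([616.8,48]);lo=piv+u*s
        print(th,s,"topc",(lo+10*n).round(1),"rim bottom-edge",(lo+45*u).round(1),"rim top-edge",(lo+45*u+10*n).round(1))
E
```

```text
ring ((323.1116943359375, 245.1728057861328), (49.156280517578125, 72.14398956298828), 91.19805145263672)
blue bbox (273, 215, 101, 75) ellipse ((323.1873474121094, 252.04405212402344), (73.68701171875, 100.6253662109375), 91.12476348876953)
blue bbox (370, 288, 31, 32) ellipse ((384.31011962890625, 305.4120178222656), (27.51841163635254, 33.0099983215332), 156.9778289794922)
ring centre (array([623.46124164, 235.01933486,  44.83335232]), np.float64(0.974262228652419))
low px [np.float64(326.0), np.int32(289)]
85 [[599.7 232.8  85. ]]
88 [[601.2 232.9  88. ]]
92 [[603.2 233.   92. ]]
96 [[605.2 233.1  96. ]]
55 -4 topc [627.3  50.5] rim bottom-edge [593.3  81.6] rim top-edge [601.5  87.3]
55 0 topc [625.   53.7] rim bottom-edge [591.   84.9] rim top-edge [599.2  90.6]
55 4 topc [622.7  57. ] rim bottom-edge [588.7  88.1] rim top-edge [596.9  93.9]
60 -4 topc [627.5  49.5] rim bottom-edge [596.3  83.5] rim top-edge [605.   88.5]
60 0 topc [625.5  53. ] rim bottom-edge [594.3  87. ] rim top-edge [603.  92.]
60 4 topc [623.5  56.5] rim bottom-edge [592.3  90.4] rim top-edge [601.   95.4]
65 -4 topc [627.6  48.6] rim bottom-edge [599.5  85.2] rim top-edge [608.5  89.4]
65 0 topc [625.9  52.2] rim bottom-edge [597.8  88.8] rim top-edge [606.8  93. ]
65 4 topc [624.2  55.9] rim bottom-edge [596.1  92.4] rim top-edge [605.2  96.6]
```

{"op": "drive_tool", "data": {
  "rows": [
    {"xyz": [-0.1,0,0],"twist": -1},
    {"xyz": [-0.3,0,0],"twist": -3},
    {"xyz": [-0.5,0,0],"twist": -5},
    {"xyz": [-0.65,0.05,0],"twist": -7},
    {"xyz": [-0.65,0.05,0],"twist": -9},
    {"xyz": [-0.65,0.05,0],"twist": -11},
    {"xyz": [-0.65,0.05,0],"twist": -13},
    {"xyz": [-0.65,0.05,0],"twist": -15}
  ],
  "gripper": 0,
  "grip_force": 30
}}

```text
clock: 6.98
ee_pos: [620.5, 234.0, 185.4]
orientation: [0.782, 0.624, -0.002, -0.001]
wrist_force: [0.1, -0.1, -0.6]
width: 85.5
finger_force: 0.0
```

{"op": "drive_tool", "data": {
  "rows": [
    {"xyz": [0,0,0],"twist": -1.5},
    {"xyz": [0,0,0],"twist": -3},
    {"xyz": [0,0,0],"twist": -3},
    {"xyz": [0,0,0],"twist": -3}
  ]
}}

```text
clock: 7.48
ee_pos: [621.1, 234.1, 186.7]
orientation: [0.696, 0.718, -0.001, -0.001]
wrist_force: [-0.6, -0.1, 0.2]
width: 85.4
finger_force: 0.0
```

```bash
python3 -c "
from h import *
go(622,235,62,91.8)"
```

```text
t 7.47 pos [621.1 234.1 186.7] psi 91.7 tilt [-0.002 -0.    -1.   ] F [-0.6 -0.1  0.2] w 85.4 ff 0.0
  shift [0.03 0.04 4.16] twist -0.02
```

{"op": "drive_tool", "data": {
  "rows": [
    {"xyz": [0.03,0.04,0.6],"twist": 0},
    {"xyz": [0.03,0.04,1.5],"twist": 0},
    {"xyz": [0.03,0.04,2.4],"twist": 0},
    {"xyz": [0.03,0.04,3.1],"twist": 0},
    {"xyz": [0.03,0.04,3.6],"twist": 0},
    {"xyz": [0.03,0.04,3.9],"twist": 0},
    {"xyz": [0.03,0.04,4.1],"twist": 0},
    {"xyz": [0.03,0.04,4.1],"twist": 0}
  ]
}}

```text
clock: 8.48
ee_pos: [622.9, 235.2, 64.9]
orientation: [0.696, 0.718, 0.0, 0.0]
wrist_force: [0.1, 0.3, 0.7]
width: 85.4
finger_force: 0.0
```

{"op": "drive_tool", "data": {
  "rows": [
    {"xyz": [0,0,0],"twist": 0},
    {"xyz": [0,0,0],"twist": 0},
    {"xyz": [0,0,0],"twist": 0},
    {"xyz": [0,0,0],"twist": 0},
    {"xyz": [0,0,0],"twist": 0},
    {"xyz": [0,0,0],"twist": 0}
  ],
  "gripper": 1,
  "grip_force": 30
}}

```text
clock: 9.22
ee_pos: [623.7, 235.3, 65.7]
orientation: [0.696, 0.718, 0.001, 0.001]
wrist_force: [1.0, -0.2, 4.4]
width: 9.4
finger_force: 32.4
```

```bash
python3 -c "
from h import *
go(622,235,62,91.8)
f=grab_frame('wrist');save(f,'w4');g=grab_frame('scene');save(g,'s4')
A=cv2.imread('pics/w4.png')[130:430,180:480];B=cv2.resize(cv2.imread('pics/s4.png')[255:355,330:450],(384,320),interpolation=cv2.INTER_CUBIC)
o=np.zeros((320,690,3),np.uint8);o[:300,:300]=A;o[:320,300:684]=B;cv2.imwrite('pics/c4.png',o)"
```

```text
t 9.22 pos [623.7 235.3  65.7] psi 91.8 tilt [ 0.002  0.    -1.   ] F [ 1.  -0.2  4.4] w 9.4 ff 32.4
  shift [-0.01 -0.06  0.12] twist 0.0
```

View pics/c4.png

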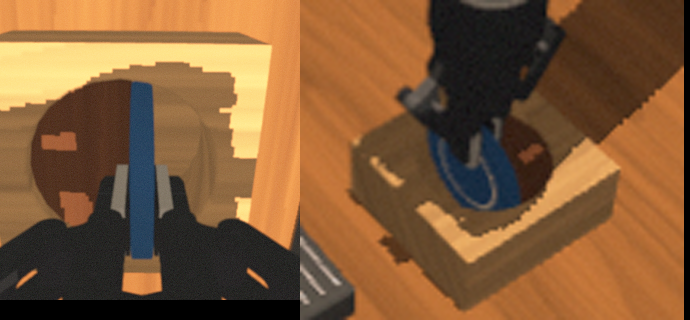

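Vertical and gripped flat (width 9.4 mm) between the pads. Lift.

{"op": "drive_tool", "data": {
  "rows": [
    {"xyz": [0,0,0],"twist": 0},
    {"xyz": [0,0,-0.3],"twist": 0},
    {"xyz": [0,0,-0.8],"twist": 0},
    {"xyz": [0,0,-1.5],"twist": 0},
    {"xyz": [0,0,-2.4],"twist": 0},
    {"xyz": [0,0,-3.4],"twist": 0},
    {"xyz": [0,0,-4.4],"twist": 0},
    {"xyz": [0,0,-5],"twist": 0}
  ],
  "grip_force": 50
}}

```text
clock: 10.32
ee_pos: [622.4, 235.3, 216.8]
orientation: [0.696, 0.718, 0.0, -0.0]
wrist_force: [0.9, 1.0, -1.5]
width: 9.1
finger_force: 51.4
```

```bash
python3 -c "
from h import *
go(662,-250,215,71.8)"
```

```text
t 10.32 pos [622.4 235.3 216.8] psi 91.8 tilt [ 0.  0. -1.] F [ 0.9  1.  -1.5] w 9.1 ff 51.4
  shift [-16.21   0.8    0.06] twist 4.01
```

{"op": "drive_tool", "data": {
  "rows": [
    {"xyz": [-0.6,0,0],"twist": 0},
    {"xyz": [-1.8,0.1,0],"twist": 0.4},
    {"xyz": [-3.3,0.2,0],"twist": 1},
    {"xyz": [-5,0.25,0],"twist": 1.5},
    {"xyz": [-6.7,0.3,0],"twist": 2},
    {"xyz": [-8.4,0.4,0],"twist": 2.5},
    {"xyz": [-10.1,0.5,0],"twist": 3},
    {"xyz": [-11.7,0.6,0],"twist": 3.5}
  ]
}}

```text
clock: 11.32
ee_pos: [650.2, -117.6, 212.5]
orientation: [0.798, 0.603, -0.001, -0.002]
wrist_force: [0.4, -0.7, -2.1]
width: 9.3
finger_force: 51.3
```

{"op": "drive_tool", "data": {
  "rows": [
    {"xyz": [-1.3,0,0],"twist": 0.5},
    {"xyz": [-2.3,0,0],"twist": 0.5},
    {"xyz": [-3,0,0],"twist": 0.5},
    {"xyz": [-3.5,0,0],"twist": 0.5},
    {"xyz": [-3.5,0,0],"twist": 0.5}
  ]
}}

```text
clock: 11.95
ee_pos: [623.1, -216.7, 214.4]
orientation: [0.81, 0.586, -0.0, -0.0]
wrist_force: [1.2, 0.7, -1.4]
width: 8.9
finger_force: 51.3
```

```bash
python3 -c "
from h import *
import pickle
go(662,-250,130,71.8)
f=grab_frame('wrist');save(f,'w5');pickle.dump(f,open('w5.pkl','wb'))
g=grab_frame('scene');save(g,'s5');pickle.dump(g,open('s5.pkl','wb'))"
```

```text
t 11.95 pos [ 623.1 -216.7  214.4] psi 71.8 tilt [-0.001  0.001 -1.   ] F [ 1.2  0.7 -1.4] w 8.9 ff 51.3
  shift [-0.65  1.58  2.81] twist -0.01
```

View pics/w5.png

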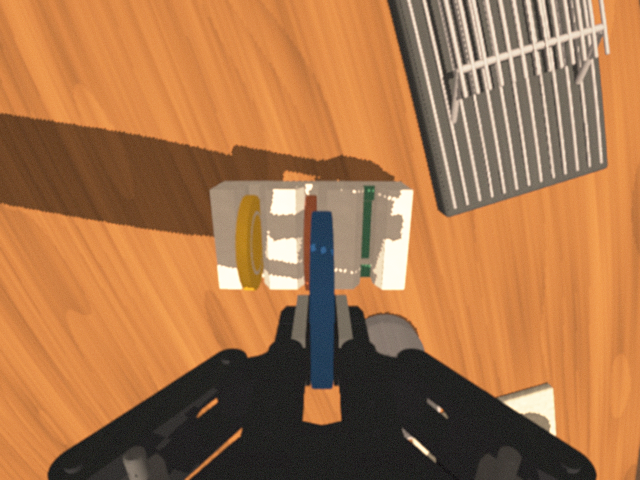

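The wrist view shows the held blue coaster at x≈322 and the green groove at x≈367 (y 185–276). Red is right behind blue at 310, and yellow is at 250. I measure the groove from here.

```bash
python3 - <<'E'
from h import *
import pickle
f=pickle.load(open("w5.pkl","rb"));h=cv2.cvtColor(f["img"],cv2.COLOR_RGB2HSV)
m=(h[...,0]>65)&(h[...,0]<92)&(h[...,1]>70);m[:170]=0;m[300:]=0;m[:,:340]=0;m[:,400:]=0
q=np.argwhere(m)[:,::-1].astype(float);print(len(q),q.min(0),q.max(0))
w=[(y,np.flatnonzero(m[y]).min(),np.flatnonzero(m[y]).max()) for y in range(186,278,10) if m[y].any()];print(w)
for z in(8,20,36):
    P=plane(f,q,z);c=P.mean(0);u=np.linalg.svd(P[:,:2]-c[:2])[2][0];v=[-u[1],u[0]];t=(P[:,:2]-c[:2])@u;s=(P[:,:2]-c[:2])@v
    print(z,c.round(1),"dir",np.degrees(np.arctan2(*u[::-1])).round(1)%180,"along",t.min().round(1),t.max().round(1),"width",np.percentile(s,[2,98]).round(1))
# rack top front edge corners
C=plane(f,[(219,290),(407,290)],50);print(C.round(1),np.linalg.norm(C[0]-C[1]))
# coaster held: blue in scene
b=((h[...,0]>98)&(h[...,0]<125)&(h[...,1]>90)&(h[...,2]>30));g=pickle.load(open("s5.pkl","rb"));h2=cv2.cvtColor(g["img"],cv2.COLOR_RGB2HSV)
b2=((h2[...,0]>98)&(h2[...,0]<125)&(h2[...,1]>90)&(h2[...,2]>30)).astype(np.uint8)
n,l,s,c=cv2.connectedComponentsWithStats(b2);i=1+np.argmax(s[1:,4]);print("scene blue",s[i],c[i])
p=state()["ee_pos"]
for dz in(-10,-14,-16,-18,-22):
    a=np.linspace(0,2*np.pi,72);xd=np.array([np.cos(np.radians(71.8)),np.sin(np.radians(71.8)),0]);nd=np.array([xd[1],-xd[0],0])
    pts=np.array([p+[0,0,dz]+45*(np.cos(t)*xd+np.sin(t)*np.array([0,0,1]))+k*nd for t in a for k in(-5,5)])
    r=proj(g,pts);print(dz,r.min(0).round(1),r.max(0).round(1))
E
```

```text
203 [362. 187.] [372. 275.]
[(196, np.int64(372), np.int64(372)), (206, np.int64(365), np.int64(369)), (226, np.int64(364), np.int64(368)), (236, np.int64(366), np.int64(368)), (246, np.int64(365), np.int64(365)), (256, np.int64(365), np.int64(366)), (266, np.int64(365), np.int64(365))]
8 [ 660.8 -252.     8. ] dir 71.9 along -45.7 53.5 width [-2.9  3.9]
20 [ 660.4 -247.9   20. ] dir 71.9 along -44.1 51.6 width [-2.8  3.8]
36 [ 659.8 -242.6   36. ] dir 71.9 along -42.0 49.2 width [-2.7  3.6]
[[ 500.9 -252.9   50. ]
 [ 681.1 -312.2   50. ]] 189.66783380594816
scene blue [274 141   8  33 146] [277.70547945 157.47945205]
-10 [271.1 137.2] [282.6 172.9]
-14 [271.2 138.6] [282.7 174.1]
-16 [271.3 139.2] [282.8 174.7]
-18 [271.4 139.9] [282.9 175.4]
-22 [271.5 141.2] [283.  176.6]
```

{"op": "drive_tool", "data": {
  "rows": [
    {"xyz": [-0.2,0.4,0],"twist": 0},
    {"xyz": [-0.5,1.1,0],"twist": 0},
    {"xyz": [-0.65,1.58,0],"twist": 0},
    {"xyz": [-0.65,1.58,0.5],"twist": 0},
    {"xyz": [-0.65,1.58,1.2],"twist": 0},
    {"xyz": [-0.65,1.58,2],"twist": 0},
    {"xyz": [-0.65,1.58,2.3],"twist": 0},
    {"xyz": [-0.65,1.58,2.3],"twist": 0}
  ]
}}

```text
clock: 13.05
ee_pos: [661.7, -248.8, 144.2]
orientation: [0.81, 0.587, -0.001, -0.001]
wrist_force: [0.4, 0.5, -2.0]
width: 9.3
finger_force: 51.3
```

{"op": "drive_tool", "data": {
  "rows": [
    {"xyz": [0,0,0],"twist": 0},
    {"xyz": [0,0,0],"twist": 0}
  ]
}}

```text
clock: 13.3
ee_pos: [663.1, -249.8, 147.1]
orientation: [0.81, 0.587, 0.0, 0.001]
wrist_force: [0.6, -0.3, -1.7]
width: 9.1
finger_force: 51.3
```

```bash
python3 -c "
from h import *
go(662,-250,70,71.8)
f=grab_frame('wrist');save(f,'w6');g=grab_frame('scene');save(g,'s6');t=grab_frame('top');save(t,'t6')
A=cv2.imread('pics/w6.png')[100:420,150:470];B=cv2.resize(cv2.imread('pics/s6.png')[140:240,230:340],(352,320),interpolation=cv2.INTER_CUBIC)
cv2.imwrite('pics/c6.png',np.hstack([A,B]))"
```

```text
t 13.3 pos [ 663.1 -249.8  147.1] psi 71.8 tilt [ 0.002 -0.001 -1.   ] F [ 0.6 -0.3 -1.7] w 9.1 ff 51.3
  shift [-0.02 -0.04  2.57] twist 0.01
```

View pics/c6.png

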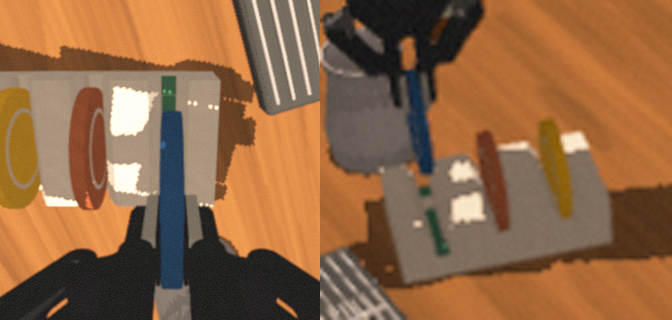

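Disc and green groove line up (crop x≈171 vs 169). Lower it.

{"op": "drive_tool", "data": {
  "rows": [
    {"xyz": [0,-0.04,0.3],"twist": 0},
    {"xyz": [0,-0.04,0.7],"twist": 0},
    {"xyz": [0,-0.04,1.1],"twist": 0},
    {"xyz": [0,-0.04,1.4],"twist": 0},
    {"xyz": [0,-0.04,1.7],"twist": 0},
    {"xyz": [0,-0.04,1.95],"twist": 0},
    {"xyz": [0,-0.04,2.15],"twist": 0},
    {"xyz": [0,-0.04,2.3],"twist": 0}
  ]
}}

```text
clock: 14.45
ee_pos: [661.4, -249.2, 76.5]
orientation: [0.81, 0.587, 0.0, 0.0]
wrist_force: [1.0, -0.8, -1.7]
width: 9.4
finger_force: 51.3
```

{"op": "drive_tool", "data": {
  "rows": [
    {"xyz": [0,0,0],"twist": 0},
    {"xyz": [0,0,0],"twist": 0}
  ]
}}

```text
clock: 14.7
ee_pos: [661.6, -249.3, 77.2]
orientation: [0.81, 0.587, 0.0, 0.0]
wrist_force: [0.4, -0.3, -1.5]
width: 9.1
finger_force: 51.3
```

```bash
python3 -c "
from h import *
go(662,-250,68,71.8)"
```

```text
t 14.7 pos [ 661.6 -249.3   77.2] psi 71.8 tilt [ 0.001 -0.    -1.   ] F [ 0.4 -0.3 -1.5] w 9.1 ff 51.3
  shift [-0.02  0.02  0.31] twist 0.0
```

No side forces, so it is in the groove. Step down slowly to contact.

{"op": "drive_tool", "data": {
  "rows": [
    {"xyz": [0,0.02,0.08],"twist": 0},
    {"xyz": [0,0.02,0.16],"twist": 0},
    {"xyz": [0,0.02,0.22],"twist": 0},
    {"xyz": [0,0.02,0.22],"twist": 0}
  ]
}}

```text
clock: 15.2
ee_pos: [661.8, -249.2, 69.8]
orientation: [0.81, 0.587, -0.0, -0.0]
wrist_force: [0.5, -0.7, -2.2]
width: 9.3
finger_force: 51.3
```

{"op": "drive_tool", "data": {
  "rows": [
    {"xyz": [0,0,0.04],"twist": 0},
    {"xyz": [0,0,0.08],"twist": 0},
    {"xyz": [0,0,0.08],"twist": 0}
  ]
}}

```text
clock: 15.58
ee_pos: [662.2, -249.5, 68.8]
orientation: [0.81, 0.587, 0.0, 0.0]
wrist_force: [-2.1, -0.2, 5.6]
width: 9.0
finger_force: 52.3
```

{"op": "drive_tool", "data": {
  "rows": [
    {"xyz": [0,0,0],"twist": 0},
    {"xyz": [0,0,0],"twist": 0},
    {"xyz": [0,0,0],"twist": 0},
    {"xyz": [0,0,0],"twist": 0}
  ],
  "gripper": 0.7
}}

```text
clock: 16.08
ee_pos: [661.9, -249.3, 67.7]
orientation: [0.81, 0.587, -0.0, -0.0]
wrist_force: [-0.7, 0.3, 0.1]
width: 25.4
finger_force: 0.0
```

{"op": "drive_tool", "data": {
  "rows": [
    {"xyz": [0,0,-0.2],"twist": 0},
    {"xyz": [0,0,-0.6],"twist": 0},
    {"xyz": [0,0,-1.2],"twist": 0},
    {"xyz": [0,0,-2],"twist": 0},
    {"xyz": [0,0,-3],"twist": 0},
    {"xyz": [0,0,-4],"twist": 0},
    {"xyz": [0,0,-5],"twist": 0},
    {"xyz": [0,0,-5],"twist": 0}
  ]
}}

```text
clock: 17.08
ee_pos: [663.8, -250.3, 223.4]
orientation: [0.81, 0.587, 0.002, 0.004]
wrist_force: [-0.1, 0.5, -0.1]
width: 25.7
finger_force: 0.0
```

```bash
python3 -c "
from h import *
go(662,-250,68,71.8)
f=grab_frame('wrist');save(f,'w7');g=grab_frame('scene');save(g,'s7')
A=cv2.imread('pics/w7.png')[100:420,150:470];B=cv2.resize(cv2.imread('pics/s7.png')[140:240,230:340],(352,320),interpolation=cv2.INTER_CUBIC)
cv2.imwrite('pics/c7.png',np.hstack([A,B]))"
```

```text
t 17.07 pos [ 663.8 -250.3  223.4] psi 71.8 tilt [ 0.007 -0.004 -1.   ] F [-0.1  0.5 -0.1] w 25.7 ff 0.0
  shift [-0.   -0.1   5.18] twist 0.01
```

View pics/c7.png

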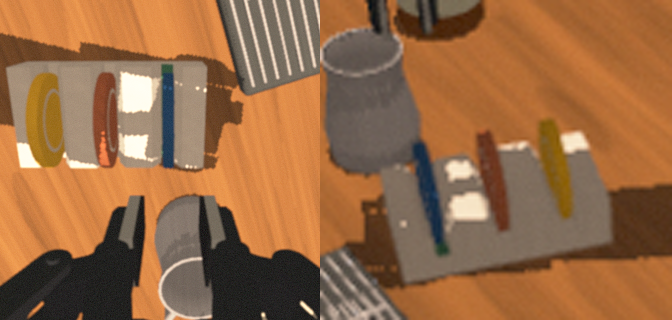

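The blue coaster stands upright in the green groove (wrist crop x≈168, y 75–165) and the other coasters are unmoved. Settle and hand in.

{"op": "drive_tool", "data": {
  "rows": [
    {"xyz": [0,0,0],"twist": 0},
    {"xyz": [0,0,0],"twist": 0},
    {"xyz": [0,0,0],"twist": 0},
    {"xyz": [0,0,0],"twist": 0}
  ]
}}

```text
clock: 17.68
ee_pos: [661.8, -249.3, 217.5]
orientation: [0.81, 0.587, -0.0, -0.0]
wrist_force: [-0.4, -0.5, 0.1]
width: 25.5
finger_force: 0.0
```

```bash
python3 -c "
from workcell import *
print(finish_job())"
```

```text
the job is handed in; nothing more can be done
None
```

I tipped the blue coaster up, lifted it out by its raised edge, lowered it into the green-lined groove and let go; it stood on edge there when I handed the job in at about 18 s, though the hand-in returned no verdict.

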